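Sort the washed clayware and close the cricket jars

TASK

Sort the washed clayware that lies mixed on the paper: stand the two little water pots in the low wooden tray, one in each bay; set the arch-roofed shelter, roof up, on the floor of the big open jar; and cover both open jars, each squarely with the lid of its own size, the big one only once the shelter is in. Set the pieces down rather than dropping them, and do not shift the two tall jars that already have their lids on.

Things in the scene. Friction and masses are not known exactly. Their poses are not given: they have to be found in the camera images.
- shelter: Loose terracotta cricket shelter: a solid little house 60 mm long (its x), 32 mm wide (its y), 38 mm high; the two long sides are flat and upright to 22 mm, above that the roof is a half round along x; a black dot as doorway on each end. Goes into the big open jar. Origin: centre of the underside; z up through the roof
- pot_a: One of two identical loose terracotta water pots, small plain open cup 42 mm across, 26 mm high, wall 4 mm; stands upright. Either pot may go into either bay. Origin: centre of the underside; z up
- pot_b: One of two identical loose terracotta water pots, small plain open cup 42 mm across, 26 mm high, wall 4 mm; stands upright. Either pot may go into either bay. Origin: centre of the underside; z up
- big_lid: Larger loose terracotta lid, belongs on the big open jar: flat disc 140 mm across, 10 mm thick with a 2 mm raised step on top (124 mm across), and in the middle an upright round knob 26 mm across that rises from 12 to 42 mm above the underside. The underside is flat: it simply rests on a jar's rim. Origin: centre of the underside; z up
- small_lid: Smaller loose terracotta lid, belongs on the small open jar: flat disc 102 mm across, 10 mm thick with a 2 mm raised step on top (86 mm across), and in the middle an upright round knob 26 mm across that rises from 12 to 42 mm above the underside. The underside is flat: it simply rests on a jar's rim. Origin: centre of the underside; z up
- big_jar: Big low open terracotta jar, fixed to the table: 132 mm outside, mouth 116 mm, 60 mm high, inner floor 8 mm above the underside. Origin: centre of the underside; z up
- small_jar: Small low open terracotta jar, fixed to the table: 92 mm outside, mouth 78 mm, 60 mm high, stays empty. Origin: centre of the underside; z up
- tray: Low plywood tray, fixed to the table: 90 mm (its x) by 175 mm (its y), 13 mm high, floor 5 mm thick, walls 5 mm, one dividing wall across the middle, as high as the rim, makes two bays of 80 by 80 mm, centred at y = +42.5 and -42.5 mm. Origin: centre of the underside; z up
- full_jar_a: Occupied tall clay jar with its lid on and a blank paper label, bystander, loose, about 0.9 kg, 98 mm across at the lid, 115 mm high: to be left alone. Origin: centre of the underside
- full_jar_b: Occupied tall clay jar with its lid on and a blank paper label, bystander, loose, about 0.9 kg, 98 mm across at the lid, 115 mm high: to be left alone. Origin: centre of the underside
There are look-alikes about, which are no part of the job. What is shaped like the pot_b but purple is not meant.

How it is judged:
On the way, in this order (a step that is already met when the one before it is completed fails the run):
1. the shelter stands on the floor of the big jar (horizontal distance between shelter and big_jar below 0.035 m and z of shelter in the frame of big_jar below 0.014 m and angle between shelter's own z axis and vertical below 0.15 rad), for 0.2 s.
2. the big lid lies on the big jar (horizontal distance between big_lid and big_jar below 0.012 m and z of big_lid in the frame of big_jar between 0.055 and 0.066 m and angle between big_lid's own z axis and vertical below 0.06 rad), for 0.2 s.
At the end, for the whole second after the job is handed in: The shelter stands roof up on the floor of the big jar; each lid lies flat on the rim of the jar of its size, centred within 12 mm; one water pot stands upright on the floor of each bay of the tray; all at rest, and the two tall covered jars within 20 mm of where they were (all of step 1 and all of step 2 and horizontal distance between small_lid and small_jar below 0.012 m and z of small_lid in the frame of small_jar between 0.055 and 0.066 m and angle between small_lid's own z axis and vertical below 0.06 rad and ((x of pot_a in the frame of tray between -0.022 and 0.022 m and y of pot_a in the frame of tray between 0.019 and 0.066 m and z of pot_a in the frame of tray between 0 and 0.01 m and angle between each of pot_a, pot_b's own z axis and vertical below 0.15 rad and x of pot_b in the frame of tray between -0.022 and 0.022 m and y of pot_b in the frame of tray between -0.066 and -0.019 m and z of pot_b in the frame of tray between 0 and 0.01 m) or (x of pot_a in the frame of tray between -0.022 and 0.022 m and y of pot_a in the frame of tray between -0.066 and -0.019 m and z of pot_a in the frame of tray between 0 and 0.01 m and angle between each of pot_a, pot_b's own z axis and vertical below 0.15 rad and x of pot_b in the frame of tray between -0.022 and 0.022 m and y of pot_b in the frame of tray between 0.019 and 0.066 m and z of pot_b in the frame of tray between 0 and 0.01 m)) and linear speed of each of shelter, pot_a, pot_b, big_lid, small_lid below 0.02 m/s and distance of each of full_jar_a, full_jar_b from where it was at the start of the episode below 0.02 m); the robot touches nothing.
It fails at once if a piece is dropped or thrown (moves faster than 0.7 m/s out of the fingers) ((linear speed of shelter above 0.7 m/s and contact force between the fingers and shelter below 0.05 N) or (linear speed of pot_a above 0.7 m/s and contact force between the fingers and pot_a below 0.05 N) or (linear speed of pot_b above 0.7 m/s and contact force between the fingers and pot_b below 0.05 N) or (linear speed of big_lid above 0.7 m/s and contact force between the fingers and big_lid below 0.05 N) or (linear speed of small_lid above 0.7 m/s and contact force between the fingers and small_lid below 0.05 N)).
It fails at once if a tall covered jar is shifted by more than 20 mm or tipped over (distance of any of full_jar_a, full_jar_b from where it was at the start of the episode above 0.02 m or angle between any of full_jar_a, full_jar_b's own z axis and vertical above 0.3 rad).
It also fails if it takes over 112 s, if anything falls off the work surface, if the arm or the gripper's body presses on something with over 40 N, if the wrist force passes 120 N, or if a joint passes its speed limit or range.

ROBOT

A 6-joint arm with a two-finger parallel gripper is mounted at the origin on the work surface. World frame = base frame: x ahead of the robot, y to its left, z up, the work surface at z = 0. Lengths are in m, angles in rad, forces in N, time in s.
With the tool pointing down it reaches from about 0.35 to 0.975 m from the base axis. Payload 4.9 kg.
Tool frame: the origin (TCP) lies between the finger pads; the fingertips stand 25 mm ahead of it and the grasp point (between the pads) lies 6 mm ahead of it (manip.tcp_to_tips is the z of the fingertips in the tool frame, in m); z points along the fingers, y is the line along which they close (so a half turn about z gives the same grasp; the last joint's range is limited). The gripper opens to 85 mm and grips with 20 to 120 N. Pads are 22 mm wide; open, the fingers measure 114 mm over their backs; the gripper's body (76 mm by 85 mm) begins 54 mm behind the grasp point. The pads swing forward as they close: fully open they stand 13 mm farther back than shut.
Start: joints at [-1.334, 0.053, 1.613, -0, 1.476, -0.119], TCP at [0.218, -0.586, 0.256] pointing down, gripper open.
Joint ranges: [-3.01, 3.01], [-1.01, 2.22], [0.06, 2.58], [-1.02, 4.17], [0.09, 2.62], [-3.14, 3.14]. Speed limits (rad/s): [2.57, 2.57, 3.14, 3.14, 3.14, 3.14].

INTERFACE

Orientations are given as a unit quaternion [w, x, y, z].
In Python, from plant import manip gives the robot as it stands. The module is installed in compiled form; this text tells all that it offers.
- The arm moves only by the tool arm_command, never from a script. Its argument "moves" is a list of rows, each a list of 3 entries, a list of its own where there are three numbers: the opening, from -1 (shut) to 1 (fully open), then the shift along the tool's x, y, z in units of 0.15 m (1.0 is 0.15 m), then the turn about the tool's z in units of 2 pi rad (1.0 is 2 pi rad). A call has 1 to 20 rows; each row is the pose to reach, as a shift and turn from the pose commanded when the call began, along the tool's axes at that moment, turning the shorter way round; what a row does not reach only later rows make up. A row lasts 1/12 s, in which the tool goes at most 41.7 mm and 7.16 degrees, less where a joint would pass 70% of its speed; a pose out of reach is approached as far as the arm can. A call with a number of a shift or a turn outside -1 to 1 is refused whole. A call with a gripper value outside its range is refused whole. The fingers move at their own pace and stop on an object; the grip force is fixed at half the most. Time passes only in rows, so rows that repeat a pose let the fingers close. It gives the time, the measured TCP pose, the force, the opening and the grip force at its end, in the units of the state.
- manip.state(): the state, without advancing time (a new reading comes with each control period).
- manip.grab_frame(name): name is "side" or "top" or "wrist"; returns a dict with "frame" (480x640x3 uint8, red, green, blue), "fx", "fy", "cx", "cy" (pixels), "k1" (the pictures are not rectified: a ray, as slopes to the right and down, at radius r is drawn at 1 + k1 r^2 times it, then the intrinsics apply), "R" (3x3) and "t" (3): a world point X has camera coordinates R X + t. Camera axes: x right, y down, z forward; pixel columns grow to the right and rows downward; lengths in m; the calibration is good to about 2 mm. A picture is of the moment at which its call begins. There is no depth.
- manip.job_done(): hands the job in; it is judged then, once.
Trained networks look in a picture, given as the dict that the camera call returned (one of the last four; its "shot" number tells which), for a name from the list of things; names that differ only in an ending like _2 or _b are one class to them, and where a whole thing is asked for, a point or a joint stands for the part that bears it (a point fixed in the world has none). Each returns a list of dicts, best first, with "confidence" (0 to 1); they miss things now and then, are a little off and sometimes report something else, mostly with a low value. They report only what shows in the picture. A call takes as long as a camera call. They do not tell look-alikes from the thing itself.
- manip.search_frame(picture, target): "extent" ([left, top, right, bottom] in pixels, round what is visible of it).
The state is a dict: "time": time; "joint_pos": joint angles; "joint_vel": joint speeds; "joint_efforts": joint torques, N m; "tool_pos": TCP position; "tool_rot": TCP orientation; "contact_force": force on the tool from outside, world axes, zero at the start; "ft_torque": the same for the moment, N m; "gripper_width": opening from 0.0 (shut) to 1.0 (fully open); "grasp_force": force on a finger pad.
Only numpy, scipy, OpenCV 4.12 (cv2) and the standard library are available. Lean on these libraries where they do the work, as an engineer would, in place of code of your own. Each camera call takes 0.05 s, during which the arm holds its last target. There are 200 camera calls.

## Working session

There is one attempt and no reset: what is moved stays moved. The work goes in short steps, Python scripts to look and compute and a tool call to move; the robot and the scene stay as the last step left them, time stands still between calls to the robot, and variables do not carry over. Pictures are saved under pics/ and viewed, at most 14 in all, crops included, and the job is handed in when it is done.

Besides the shell and the picture viewer there is one more tool, called after "Call:" as name(argument=value, ...), one argument or row to a line, values as JSON. arm_command: Moves the arm, as the interface text tells. Shifts and turns lie within -1 to 1; 1 stands for 0.15 m of shift or 2 pi rad of turn. Its arguments: {"type":"object","properties":{"moves":{"type":"array"}},"required":["moves"]}

```bash
mkdir -p pics; cat > h.py <<'E'
import numpy as np, cv2
from plant import manip
def K(p): return np.array([[p['fx'],0,p['cx']],[0,p['fy'],p['cy']],[0,0,1.]])
def D(p): return np.array([p['k1'],0,0,0.])
def ray(p,uv):
    n=cv2.undistortPoints(np.array([[uv]],float),K(p),D(p))[0,0]
    R=np.array(p['R']);t=np.array(p['t'])
    return -R.T@t, R.T@np.array([n[0],n[1],1.])
def atz(p,uv,z):
    o,d=ray(p,uv); return o+d*(z-o[2])/d[2]
def tri(pts):
    A=np.zeros((3,3));b=np.zeros(3)
    for p,uv in pts:
        o,d=ray(p,uv);d=d/np.linalg.norm(d);M=np.eye(3)-np.outer(d,d);A+=M;b+=M@o
    return np.linalg.solve(A,b)
def proj(p,X):
    return cv2.projectPoints(np.array(X,float).reshape(-1,1,3),cv2.Rodrigues(np.array(p['R']))[0],np.array(p['t'],float),K(p),D(p))[0][:,0]
def save(p,n): cv2.imwrite('pics/'+n,p['frame'][:,:,::-1])
E
python3 - <<'E'
from h import *
np.set_printoptions(precision=3,suppress=True)
for c in ['top','side','wrist']:
    p=manip.grab_frame(c);save(p,c+'0.png')
    print(c,p['fx'],p['k1'],(-np.array(p['R']).T@p['t']),np.array(p['R'])[2])
    if c!='wrist':
      for n in ['shelter','pot_a','big_lid','small_lid','big_jar','small_jar','tray','full_jar_a']:
        for r in manip.search_frame(p,n):
            print(n,np.round(r['extent']),round(r['confidence'],2))
print(manip.state())
E
```

```text
top 482.01317662133664 -0.02245000609877216 [ 0.319 -0.018  1.17 ] [ 0.169  0.02  -0.985]
shelter [244. 270. 271. 291.] 0.64
pot_a [279. 256. 295. 275.] 0.71
pot_a [318. 265. 335. 282.] 0.62
pot_a [342. 236. 359. 255.] 0.59
pot_a [376. 278. 398. 294.] 0.56
big_lid [163. 253. 221. 308.] 0.6
small_lid [426. 259. 470. 299.] 0.95
big_jar [197. 174. 257. 229.] 0.93
small_jar [310. 178. 348. 221.] 0.85
tray [376. 192. 456. 245.] 0.88
full_jar_a [ 91. 192. 150. 236.] 0.77
full_jar_a [497. 194. 555. 239.] 0.65
side 440.224113971084 -0.10351363800559116 [0.226 0.696 0.805] [ 0.275 -0.646 -0.712]
shelter [324. 291. 341. 326.] 0.71
pot_a [321. 264. 337. 284.] 0.85
pot_a [343. 242. 361. 261.] 0.72
pot_a [329. 218. 341. 236.] 0.58
pot_a [375. 208. 387. 230.] 0.51
big_lid [268. 334. 336. 403.] 0.88
small_lid [370. 176. 403. 198.] 0.74
big_jar [203. 265. 270. 329.] 0.85
small_jar [266. 205. 307. 245.] 0.67
small_jar [372. 207. 389. 229.] 0.34
tray [300. 167. 359. 209.] 0.6
full_jar_a [349. 108. 382. 155.] 0.63
full_jar_a [148. 360. 219. 432.] 0.59
wrist 382.57894708606665 0.025607863480296655 [ 0.287 -0.56   0.375] [-0.278 -0.102 -0.955]
{'time': 0.95, 'joint_pos': array([-1.334,  0.053,  1.613, -0.   ,  1.476, -0.119]), 'joint_vel': array([ 0.001, -0.001, -0.001,  0.   ,  0.   ,  0.   ]), 'joint_efforts': array([  0.001, -39.37 , -37.047,   0.   ,   0.   ,  -0.   ]), 'tool_pos': array([ 0.218, -0.586,  0.256]), 'tool_rot': array([-0.   ,  0.984,  0.177, -0.   ]), 'contact_force': array([0.081, 0.167, 0.924]), 'ft_torque': array([-0.009, -0.042, -0.   ]), 'grasp_force': 0.0, 'gripper_width': 0.9998693155007142}
```

View pics/top0.png

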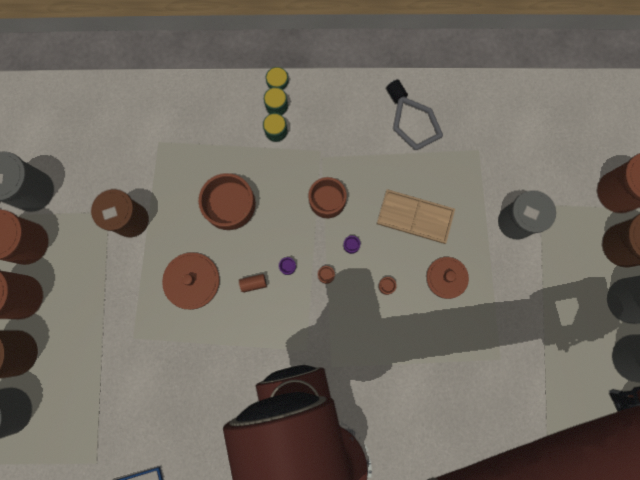

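View pics/side0.png

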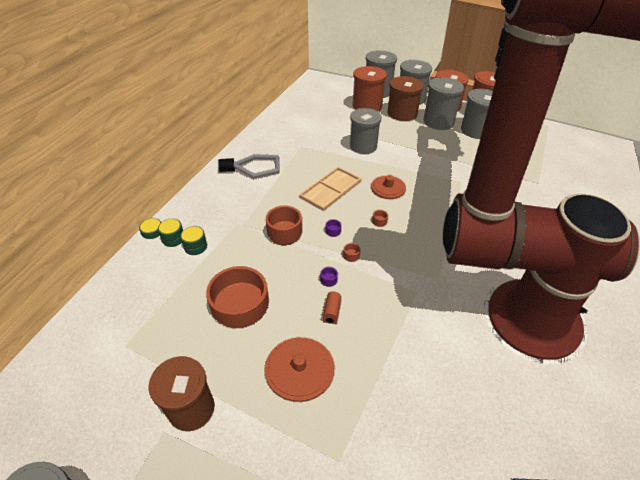

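```bash
python3 - <<'E'
import cv2
a=cv2.imread('pics/top0.png')[240:320,150:480]
cv2.imwrite('pics/crop1.png',cv2.resize(a,None,fx=2.4,fy=2.4,interpolation=2))
E
```

```text
(no output)
```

In the top view, four cups are candidates: purple at (288,266) and (352,244), terracotta at (327,274) and (387,286). The two terracotta cups fit the description, since purple is ruled out. I'll confirm in the crop. The shelter is at (253,283), the big lid at (191,281), the small lid at (448,277), the big jar at (227,201), the small jar at (328,197) and the tray at (415,217).

View pics/crop1.png

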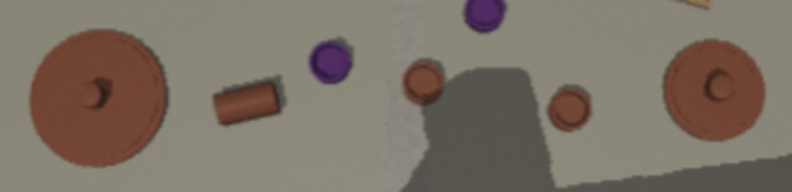

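```bash
cat > meas.py <<'E'
from h import *
np.set_printoptions(precision=4,suppress=True)
from scipy.optimize import least_squares
# model: fit (x,y,z0) so projected silhouettes of known shape match extents in both views
def circ(r,z,n=40):
    a=np.linspace(0,2*np.pi,n,False);return np.c_[r*np.cos(a),r*np.sin(a),0*a+z]
M={'big_lid':np.r_[circ(.07,0),circ(.07,.01),circ(.013,.042)],'small_lid':np.r_[circ(.051,0),circ(.051,.01),circ(.013,.042)],
'pot':np.r_[circ(.021,0),circ(.021,.026)],'big_jar':np.r_[circ(.066,0),circ(.066,.06)],'small_jar':np.r_[circ(.046,0),circ(.046,.06)],
'full':np.r_[circ(.045,0),circ(.049,.1),circ(.049,.115)]}
def ext(q): return np.r_[q.min(0),q.max(0)]
def fit(model,obs,x0):
    f=lambda x: np.concatenate([ext(proj(p,model+x))-e for p,e in obs])
    s=least_squares(f,x0,loss='soft_l1');return s.x,np.abs(s.fun).max()
E
python3 - <<'E'
from meas import *
P={c:manip.grab_frame(c) for c in ['top','side']}
T=P['top'];S=P['side']
# color blobs masks: reddish saturated
def blob(p,uv):
    hsv=cv2.cvtColor(p['frame'],cv2.COLOR_RGB2HSV)
    m=(((hsv[...,0]<14)|(hsv[...,0]>170))&(hsv[...,1]>105)&(hsv[...,2]>40)).astype(np.uint8)
    n,l,s,c=cv2.connectedComponentsWithStats(m,connectivity=4)
    k=l[uv[1]-3:uv[1]+4,uv[0]-3:uv[0]+4].ravel();k=k[k>0]
    k=np.bincount(k).argmax()
    x,y,w,h,a=s[k];return np.array([x-.5,y-.5,x+w-.5,y+h-.5]),c[k],(l==k)
Q={'big_lid':((180,290),(290,380)),'small_lid':((440,285),(380,188)),'big_jar':((227,201),(237,300)),'small_jar':((328,197),(284,226)),'pot1':((327,274),(351,253)),'pot2':((387,286),(380,218)),'shelter':((253,283),(332,308)),'full':((95,210),(170,400))}
for n,(a,b) in Q.items():
    ea,ca,ma=blob(T,a);eb,cb,mb=blob(S,b)
    print(n,ea,eb, tri([(T,ca),(S,cb)]))
    if n!='shelter':
        print('   ',*fit(M[n[:3] if n[:3]=='pot' else n],[(T,ea),(S,eb)],atz(T,ca,0.02)))
    else:
        for p,m in((T,ma),(S,mb)):
            r=cv2.minAreaRect(np.argwhere(m)[:,::-1].astype(np.float32));bx=cv2.boxPoints(r)
            print(np.array([atz(p,q,.02) for q in bx]))
E
```

```text
big_lid [162.5 252.5 218.5 308.5] [264.5 336.5 333.5 401.5] [0.4326 0.3198 0.0007]
    [ 0.4335  0.318  -0.0019] 1.5597208191072411
small_lid [426.5 256.5 467.5 297.5] [370.5 174.5 405.5 198.5] [ 0.4435 -0.3055  0.003 ]
    [ 0.4443 -0.3056 -0.0027] 1.2336899547970006
big_jar [198.5 173.5 254.5 228.5] [205.5 265.5 267.5 327.5] [0.6238 0.2315 0.0329]
    [ 0.6264  0.2292 -0.0017] 2.828873280372335
small_jar [308.5 177.5 345.5 217.5] [265.5 205.5 301.5 244.5] [ 0.6347 -0.014   0.0318]
    [ 0.6347 -0.0145 -0.0019] 2.12875289106114
pot1 [317.5 265.5 334.5 282.5] [342.5 242.5 359.5 261.5] [ 0.4485 -0.0116  0.0122]
    [ 0.4492 -0.0122 -0.0022] 1.2662956191022658
pot2 [378.5 276.5 395.5 293.5] [371.5 209.5 387.5 226.5] [ 0.4228 -0.1587  0.0115]
    [ 0.4232 -0.1586 -0.0022] 1.1564655785666673
shelter [238.5 274.5 265.5 291.5] [322.5 290.5 340.5 323.5] [0.4264 0.1647 0.0194]
[[0.4328 0.198  0.02  ]
 [0.4472 0.139  0.02  ]
 [0.4173 0.1312 0.02  ]
 [0.4031 0.1899 0.02  ]]
[[0.433  0.2094 0.02  ]
 [0.4538 0.1256 0.02  ]
 [0.4214 0.1202 0.02  ]
 [0.4026 0.204  0.02  ]]
full [ 91.5 189.5 144.5 236.5] [148.5 355.5 213.5 430.5] [0.582  0.4832 0.0781]
    [ 0.5858  0.4776 -0.0027] 4.98233137026503
```

The crop confirms it: the two terracotta cups are the pots, and the shelter lies roof up with a ridge highlight along its length. Next I'll measure the tray and plan the small lid.

```bash
cat >> h.py <<'E'
np.set_printoptions(precision=4,suppress=True)
from scipy.spatial.transform import Rotation as Ro
def tool(s): 
    q=s['tool_rot'];return Ro.from_quat([q[1],q[2],q[3],q[0]])
def plan(*wps):
    """wps: (x,y,z,yang_deg): prints shift/turn units and rows needed"""
    s=manip.state();R=tool(s).as_matrix();p0=np.array(s['tool_pos']);y0=np.degrees(np.arctan2(R[1,1],R[0,1]))
    print('t',round(s['time'],2),'pos',p0,'yang',round(y0,1),'w',round(s['gripper_width'],3),'F',s['contact_force'])
    last=p0;ly=y0
    for x,y,z,ya in wps:
        p=np.array([x,y,z]);d=(ya-y0+90)%180-90
        n=max(np.linalg.norm(p-last)/.0417,abs(d-(ly-y0))/7.16)
        print((p-p0)@R/.15,'turn',round(-d/360,4),'rows',round(n,1));last=p;ly=y0+d
def frame_corners(p):pass
E
python3 - <<'E'
from meas import *
print(manip.tcp_to_tips)
for c,uv in(('top',(400,215)),('side',(340,185))):
    p=manip.grab_frame(c);f=p['frame'].astype(int)
    m=((f[...,0]-f[...,2]>35)&(f[...,0]>110)).astype(np.uint8)
    m=cv2.morphologyEx(m,cv2.MORPH_CLOSE,np.ones((7,7)))
    n,l,s,cc=cv2.connectedComponentsWithStats(m);k=l[uv[1],uv[0]]
    bx=cv2.approxPolyDP(cv2.findContours((l==k).astype(np.uint8),0,1)[0][0],6,True)[:,0]
    print(c,s[k],bx.tolist());q=np.array([atz(p,b,.013) for b in bx]);print(q,q.mean(0))
plan((.4435,-.3055,.19,-40))
E
```

```text
0.025
top [ 377  190   78   53 2537] [[386, 190], [378, 223], [446, 241], [453, 208]]
[[ 0.6579 -0.16    0.013 ]
 [ 0.5741 -0.1391  0.013 ]
 [ 0.5299 -0.3036  0.013 ]
 [ 0.6125 -0.3239  0.013 ]] [ 0.5936 -0.2316  0.013 ]
side [  126   148   291   312 48085] [[300, 148], [247, 224], [236, 226], [126, 345], [155, 361], [148, 384], [154, 402], [180, 407], [209, 388], [214, 408], [221, 397], [339, 459], [409, 308], [391, 283], [349, 268], [359, 252], [353, 234], [358, 226], [405, 232], [416, 172]]
[[ 0.7586 -0.3689  0.013 ]
 [ 0.7341  0.0055  0.013 ]
 [ 0.7567  0.0237  0.013 ]
 [ 0.7831  0.426   0.013 ]
 [ 0.7036  0.43    0.013 ]
 [ 0.685   0.4769  0.013 ]
 [ 0.6512  0.502   0.013 ]
 [ 0.6002  0.4888  0.013 ]
 [ 0.5714  0.4331  0.013 ]
 [ 0.5409  0.4633  0.013 ]
 [ 0.5405  0.4391  0.013 ]
 [ 0.2938  0.4545  0.013 ]
 [ 0.2718  0.0961  0.013 ]
 [ 0.3296  0.0441  0.013 ]
 [ 0.4351  0.0402  0.013 ]
 [ 0.4311 -0.0182  0.013 ]
 [ 0.4668 -0.0712  0.013 ]
 [ 0.4652 -0.1042  0.013 ]
 [ 0.3462 -0.1323  0.013 ]
 [ 0.3859 -0.3959  0.013 ]] [0.5375 0.1616 0.013 ]
t 1.15 pos [ 0.2177 -0.5858  0.2563] yang -69.6 w 0.997 F [-0.4488  0.3273 -0.1034]
[ 2.062  -1.2276  0.4421] turn -0.0823 rows 8.8
```

Call:
arm_command(
  moves=[
    [1,[0.7,-0.41,0.15],0],
    [1,[0.7,-0.41,0.15],0],
    [1,[0.7,-0.41,0.15],0],
    [1,[0.7,-0.41,0.15],0],
  ],
)

```text
time: 1.48
tool_pos: [0.2977, -0.4865, 0.2317]
tool_rot: [-0.003, 0.984, 0.18, 0.001]
contact_force: [-0.0, -0.0, -0.5]
gripper_width: 1.004
grasp_force: 0.0
```

Call:
arm_command(
  moves=[
    [1,[0.7,-0.41,0.15],0],
    [1,[0.7,-0.41,0.15],0],
    [1,[0.7,-0.41,0.15],0],
    [1,[0.7,-0.41,0.15],0],
  ],
)

```text
time: 1.82
tool_pos: [0.3743, -0.3925, 0.2095]
tool_rot: [-0.002, 0.984, 0.18, 0.0]
contact_force: [-0.5, 0.9, 0.7]
gripper_width: 1.0
grasp_force: 0.0
```

Call:
arm_command(
  moves=[
    [1,[0.66,-0.41,0.14],-0.082],
    [1,[0.66,-0.41,0.14],-0.082],
    [1,[0.66,-0.41,0.14],-0.082],
    [1,[0.66,-0.41,0.14],-0.082],
    [1,[0.66,-0.41,0.14],-0.082],
    [1,[0.66,-0.41,0.14],-0.082],
  ],
)

```text
time: 2.32
tool_pos: [0.4431, -0.3057, 0.1906]
tool_rot: [0.0, 0.907, 0.421, -0.0]
contact_force: [-0.5, -0.2, -0.4]
gripper_width: 0.999
grasp_force: 0.0
```

```bash
python3 - <<'E'
from meas import *
p=manip.grab_frame('wrist');save(p,'w1.png')
for n in ['small_lid','tray','pot_a']:
    for r in manip.search_frame(p,n): print(n,r)
print(proj(p,[.4435,-.3055,.042]),proj(p,[.4435,-.3055,.0]))
plan((.4435,-.3055,.10,-40),(.4435,-.3055,.041,-40))
E
```

```text
small_lid {'extent': [255.1, 151.2, 383.0, 275.1], 'confidence': 0.85}
tray {'extent': [343.7, 1.8, 519.3, 147.4], 'confidence': 0.6}
pot_a {'extent': [125.6, 50.0, 197.2, 113.9], 'confidence': 0.94}
[[321.2191 227.3941]] [[320.9605 213.8429]]
t 2.52 pos [ 0.4426 -0.3064  0.1907] yang -40.3 w 0.999 F [-1.0784  0.7349 -0.3187]
[0.0084 0.     0.6047] turn -0.0008 rows 2.2
[ 0.0084 -0.0002  0.998 ] turn -0.0008 rows 1.4
```

View pics/w1.png

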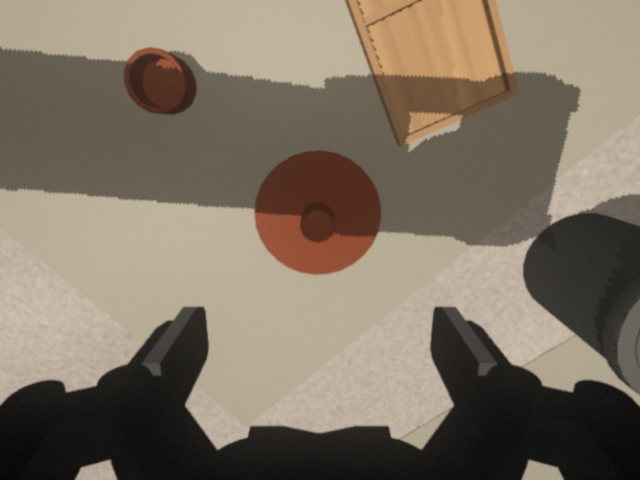

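The wrist picture shows the small lid at about (318,213) with its knob at (318,222), a terracotta pot at (160,81), the tray upper right and the grey tall jar on the right, well clear.

```bash
python3 - <<'E'
from meas import *
p=manip.grab_frame('wrist');T=manip.grab_frame('top')
disc=np.r_[circ(.051,0),circ(.051,.01)]
print(fit(disc,[(p,np.array([255,151,381.5,274.5]))],np.array([.444,-.306,0])))
k=atz(p,(318,222),.040);print('knob',k,'tri knob',tri([(p,(318,222)),(T,(450,274.5))]))
print('tray corners',atz(p,(401,146),.013),atz(p,(518,93),.013),'pot',atz(p,(160,79),.026))
plan((.444,-.306,.041,-40))
E
```

```text
(array([ 0.4413, -0.3048, -0.002 ]), np.float64(0.11322571815821902))
knob [ 0.4436 -0.302   0.04  ] tri knob [ 0.4445 -0.3013  0.0462]
tray corners [ 0.5247 -0.3027  0.013 ] [ 0.6103 -0.3274  0.013 ] pot [ 0.4242 -0.1587  0.026 ]
t 2.62 pos [ 0.4427 -0.3061  0.1906] yang -40.2 w 0.999 F [-0.1921  0.0669 -0.921 ]
[0.0063 0.0056 0.9973] turn -0.0006 rows 3.6
```

Call:
arm_command(
  moves=[
    [1,[0.01,-0.01,0.99],0],
    [1,[0.01,-0.01,0.99],0],
    [1,[0.01,-0.01,0.99],0],
    [1,[0.01,-0.01,0.99],0],
    [1,[0.01,-0.01,0.99],0],
    [-1,[0.01,-0.01,0.99],0],
    [-1,[0.01,-0.01,0.99],0],
    [-1,[0.01,-0.01,0.99],0],
    [-1,[0.01,-0.01,0.99],0],
    [-1,[0.01,-0.01,0.99],0],
    [-1,[0.01,-0.01,0.99],0],
    [-1,[0.01,-0.01,0.99],0],
    [-1,[0.01,-0.01,0.99],0],
  ],
)

```text
time: 3.7
tool_pos: [0.4442, -0.3043, 0.0442]
tool_rot: [0.002, 0.907, 0.422, 0.001]
contact_force: [-0.0, 1.2, 7.1]
gripper_width: 0.283
grasp_force: 59.1
```

Call:
arm_command(
  moves=[
    [-1,[0,0,-0.25],0],
    [-1,[0,0,-0.5],0],
    [-1,[0,0,-0.9],0],
    [-1,[0,0,-0.9],0],
    [-1,[0,0,-0.9],0],
  ],
)

```text
time: 4.12
tool_pos: [0.4456, -0.3054, 0.1839]
tool_rot: [0.006, 0.907, 0.422, 0.002]
contact_force: [0.6, -0.9, -1.3]
gripper_width: 0.286
grasp_force: 59.8
```

```bash
python3 - <<'E'
from meas import *
plan((.6347,-.0145,.175,-40),(.6347,-.0145,.104,-40))
p=manip.grab_frame('wrist');save(p,'w2.png')
print(manip.search_frame(p,'small_lid'))
E
```

```text
t 4.12 pos [ 0.4456 -0.3054  0.1839] yang -40.1 w 0.286 F [ 0.5521 -0.9433 -1.2854]
[ 2.2958 -0.2849  0.0545] turn -0.0002 rows 8.3
[ 2.296  -0.2907  0.5278] turn -0.0002 rows 1.7
[{'extent': [203.2, 182.3, 435.6, 397.4], 'confidence': 0.57}]
```

Call:
arm_command(
  moves=[
    [-1,[0.76,-0.1,0.02],0],
    [-1,[0.76,-0.1,0.02],0],
    [-1,[0.76,-0.1,0.02],0],
  ],
)

```text
time: 4.47
tool_pos: [0.5039, -0.2037, 0.1702]
tool_rot: [-0.003, 0.907, 0.421, -0.001]
contact_force: [0.2, -0.5, -2.8]
gripper_width: 0.285
grasp_force: 59.8
```

Call:
arm_command(
  moves=[
    [-1,[0.76,-0.1,0.02],0],
    [-1,[0.76,-0.1,0.02],0],
    [-1,[0.76,-0.1,0.02],0],
  ],
)

```text
time: 4.72
tool_pos: [0.566, -0.1062, 0.167]
tool_rot: [-0.002, 0.906, 0.422, -0.002]
contact_force: [0.5, -0.4, -1.8]
gripper_width: 0.284
grasp_force: 59.8
```

Call:
arm_command(
  moves=[
    [-1,[0.76,-0.1,0.02],0],
    [-1,[0.76,-0.1,0.02],0],
    [-1,[0.76,-0.1,0.02],0],
    [-1,[0.76,-0.1,0.02],0],
    [-1,[0.76,-0.1,0.02],0],
  ],
)

```text
time: 5.13
tool_pos: [0.6274, -0.0106, 0.1638]
tool_rot: [-0.002, 0.906, 0.423, -0.003]
contact_force: [-0.5, -0.6, -2.3]
gripper_width: 0.286
grasp_force: 59.8
```

```bash
python3 - <<'E'
from meas import *
plan((.6347,-.0145,.12,-40),(.6347,-.0145,.105,-40),(.6347,-.0145,.104,-40))
S=manip.grab_frame('side');T=manip.grab_frame('top');W=manip.grab_frame('wrist')
a=np.hstack([cv2.resize(S['frame'][170:270,230:350],(400,333)),cv2.resize(T['frame'][150:250,270:390],(400,333))])
cv2.imwrite('pics/l1.png',a[:,:,::-1])
for n,p in(('S',S),('T',T),('W',W)):
  for k in('small_lid','small_jar'): print(n,k,manip.search_frame(p,k)[:1])
E
```

```text
t 5.13 pos [ 0.6274 -0.0106  0.1638] yang -39.9 w 0.286 F [-0.5226 -0.6341 -2.3407]
[0.0128 0.0556 0.2918] turn 0.0002 rows 1.1
[0.0131 0.0561 0.3918] turn 0.0002 rows 0.4
[0.0131 0.0561 0.3984] turn 0.0002 rows 0.0
S small_lid [{'extent': [261.8, 185.1, 306.4, 213.1], 'confidence': 0.77}]
S small_jar [{'extent': [270.1, 209.5, 303.8, 241.5], 'confidence': 0.79}]
T small_lid [{'extent': [310.4, 174.9, 347.7, 186.1], 'confidence': 0.41}]
T small_jar []
W small_lid [{'extent': [201.9, 180.8, 434.5, 398.8], 'confidence': 0.95}]
W small_jar [{'extent': [271.8, 156.6, 393.8, 208.2], 'confidence': 0.9}]
```

View pics/l1.png

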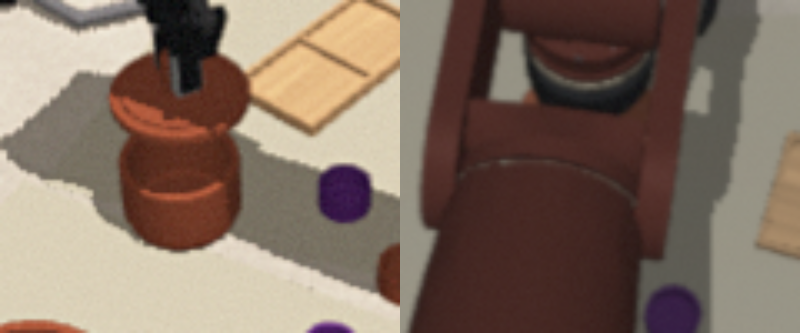

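The side view shows the lid held level above the small jar, with the tray and the purple cups clear.

Call:
arm_command(
  moves=[
    [-1,[0.013,0.056,0.2],0],
    [-1,[0.013,0.056,0.3],0],
    [-1,[0.013,0.056,0.36],0],
    [-1,[0.013,0.056,0.38],0],
    [-1,[0.013,0.056,0.395],0],
    [-1,[0.013,0.056,0.395],0],
    [-1,[0.013,0.056,0.395],0],
  ],
)

```text
time: 6.17
tool_pos: [0.637, -0.0164, 0.1096]
tool_rot: [0.0, 0.907, 0.422, 0.001]
contact_force: [-0.1, 0.3, -1.2]
gripper_width: 0.278
grasp_force: 59.7
```

```bash
python3 - <<'E'
from meas import *
plan((.6347,-.0145,.104,-40))
E
```

```text
t 6.17 pos [ 0.637  -0.0164  0.1096] yang -40.1 w 0.278 F [-0.0744  0.2973 -1.1891]
[ 0.0001 -0.0201  0.0375] turn -0.0002 rows 0.2
```

Call:
arm_command(
  moves=[
    [-1,[0,-0.02,0.02],0],
    [-1,[0,-0.02,0.035],0],
    [-1,[0,-0.02,0.035],0],
    [-1,[0,-0.02,0.035],0],
  ],
)

```text
time: 6.5
tool_pos: [0.6346, -0.0143, 0.1043]
tool_rot: [0.0, 0.907, 0.422, 0.001]
contact_force: [-1.8, 1.6, 2.7]
gripper_width: 0.283
grasp_force: 60.2
```

Call:
arm_command(
  moves=[
    [0.2,[0,0,0],0],
    [0.2,[0,0,0],0],
    [0.2,[0,0,0],0],
    [0.2,[0,0,0],0],
    [0.5,[0,0,-0.25],0],
    [0.5,[0,0,-0.5],0],
    [0.5,[0,0,-0.7],0],
    [0.5,[0,0,-0.7],0],
    [0.5,[0,0,-0.7],0],
  ],
)

```text
time: 7.25
tool_pos: [0.6358, -0.0148, 0.2118]
tool_rot: [0.002, 0.907, 0.422, 0.003]
contact_force: [-0.6, -0.8, 0.3]
gripper_width: 0.75
grasp_force: 0.0
```

```bash
python3 - <<'E'
from meas import *
plan((.4237,-.1587,.19,-40))
E
```

```text
t 7.25 pos [ 0.6358 -0.0148  0.2118] yang -40.1 w 0.75 F [-0.6147 -0.7956  0.2549]
[-1.6447 -0.4644  0.1375] turn -0.0003 rows 6.2
```

Call:
arm_command(
  moves=[
    [0.5,[-0.82,-0.23,0.07],0],
    [0.5,[-0.82,-0.23,0.07],0],
    [0.5,[-0.82,-0.23,0.07],0],
    [0.5,[-0.82,-0.23,0.07],0],
  ],
)

```text
time: 7.58
tool_pos: [0.5222, -0.0879, 0.1928]
tool_rot: [-0.003, 0.907, 0.421, -0.004]
contact_force: [-0.1, -0.0, -1.2]
gripper_width: 0.747
grasp_force: 0.0
```

Call:
arm_command(
  moves=[
    [0.5,[-0.82,-0.23,0.07],0],
    [0.5,[-0.82,-0.23,0.07],0],
    [0.5,[-0.82,-0.23,0.07],0],
    [0.5,[-0.82,-0.23,0.07],0],
    [0.5,[-0.82,-0.23,0.07],0],
    [0.5,[-0.82,-0.23,0.07],0],
  ],
)

```text
time: 8.08
tool_pos: [0.4228, -0.1581, 0.1865]
tool_rot: [-0.001, 0.907, 0.421, -0.0]
contact_force: [0.7, 0.3, -0.7]
gripper_width: 0.754
grasp_force: 0.0
```

```bash
python3 - <<'E'
from meas import *
W=manip.grab_frame('wrist');save(W,'w3.png');S=manip.grab_frame('side')
f=W['frame'];hsv=cv2.cvtColor(f,cv2.COLOR_RGB2HSV)
for r in manip.search_frame(W,'pot_a'):
    e=np.array(r['extent']);c=(e[:2]+e[2:])/2;print(r['confidence'],e,'hue',hsv[int(c[1]),int(c[0])],fit(M['pot'],[(W,e)],atz(W,c,.013)))
for r in manip.search_frame(W,'tray'): print(r)
sl=manip.search_frame(S,'small_lid');print(sl)
for r in sl: print(fit(M['small_lid'],[(S,np.array(r['extent']))],np.array([.635,-.015,.06])))
plan((.4237,-.1587,.033,-40))
E
```

```text
0.91 [174.2   0.7 239.6  70.1] hue [  8 152 154] (array([ 0.4435, -0.0004, -0.0334]), np.float64(0.025495567437957334))
0.75 [319.5   0.  381.7  73. ] hue [141 142 122] (array([ 0.5215, -0.0719, -0.0136]), np.float64(0.3617432697118943))
0.67 [292.1 192.2 346.3 250.8] hue [  8 148  79] (array([ 0.4198, -0.1592, -0.0068]), np.float64(0.033638943592166015))
{'extent': [462.5, 0.4, 637.8, 272.0], 'confidence': 0.76}
[{'extent': [259.3, 202.0, 299.9, 225.1], 'confidence': 0.89}]
(array([ 0.6701, -0.0585,  0.0186]), np.float64(3.3091385893416714))
t 8.33 pos [ 0.4237 -0.1577  0.1874] yang -40.0 w 0.749 F [-0.8483 -0.9939 -0.6112]
[-0.0056  0.0044  1.029 ] turn 0.0 rows 3.7
```

View pics/w3.png

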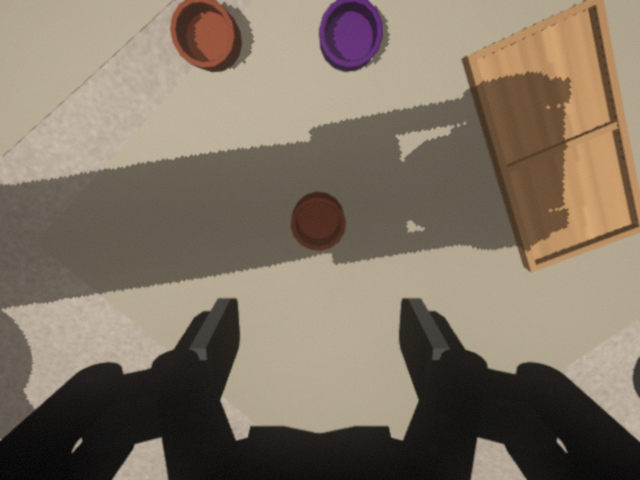

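The wrist picture shows the terracotta pot centred at (318,221) under the fingers, the other terracotta pot at (206,35), the purple cup at (351,33) and the tray on the right. Descending.

Call:
arm_command(
  moves=[
    [0.5,[-0.01,0,0.98],0],
    [0.5,[-0.01,0,0.98],0],
    [0.5,[-0.01,0,0.98],0],
    [0.5,[-0.01,0,0.98],0],
    [0.5,[-0.01,0,0.98],0],
    [0.5,[-0.01,0,0.98],0],
    [0.5,[-0.01,0,0.98],0],
  ],
)

```text
time: 8.92
tool_pos: [0.4236, -0.16, 0.0422]
tool_rot: [0.001, 0.907, 0.422, 0.001]
contact_force: [-0.3, -0.0, 0.4]
gripper_width: 0.747
grasp_force: 0.0
```

```bash
python3 - <<'E'
from meas import *
W=manip.grab_frame('wrist');save(W,'w4.png')
print(proj(W,[.4235,-.1587,.026]),manip.search_frame(W,'pot_a'))
plan((.4235,-.1587,.031,-40))
S=manip.grab_frame('side')
print(ext(proj(S,M['small_lid']+[.635,-.0145,.06])), ext(proj(S,M['small_jar']+[.635,-.0145,.0])))
a=cv2.resize(S['frame'][160:280,230:390],(800,600),interpolation=2)
cv2.imwrite('pics/l2.png',a[:,:,::-1])
E
```

```text
[[320.1275 316.5147]] [{'extent': [330.5, 0.0, 413.7, 20.2], 'confidence': 0.85}, {'extent': [49.8, 2.5, 144.2, 19.0], 'confidence': 0.81}, {'extent': [257.8, 246.0, 366.7, 363.4], 'confidence': 0.58}]
t 9.02 pos [ 0.4241 -0.1604  0.0431] yang -40.1 w 0.753 F [-0.5943  0.2393 -0.0176]
[ 0.0059 -0.0109  0.0805] turn -0.0002 rows 0.3
[262.4292 200.0299 303.5064 230.457 ] [264.7864 204.2455 302.1474 246.0591]
```

View pics/l2.png

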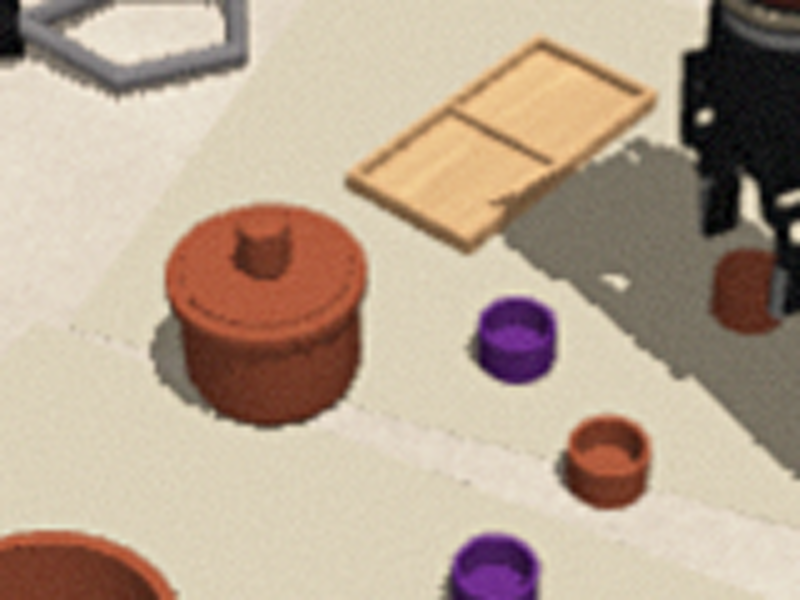

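The small lid sits squarely on its jar (lid centred at 266 in the crop against 272 for the jar, about 3 mm). The fingers straddle the terracotta pot. Closing on it.

Call:
arm_command(
  moves=[
    [0.5,[0.006,-0.01,0.08],0],
    [0.5,[0.006,-0.01,0.08],0],
    [0.5,[0.006,-0.01,0.08],0],
    [-1,[0.006,-0.01,0.08],0],
    [-1,[0.006,-0.01,0.08],0],
    [-1,[0.006,-0.01,0.08],0],
    [-1,[0.006,-0.01,0.08],0],
    [-1,[0.006,-0.01,0.08],0],
  ],
)

```text
time: 9.73
tool_pos: [0.4224, -0.1584, 0.0296]
tool_rot: [0.001, 0.907, 0.422, 0.001]
contact_force: [0.3, -0.2, 6.4]
gripper_width: 0.46
grasp_force: 61.2
```

```bash
python3 - <<'E'
from meas import *
S=manip.grab_frame('side')
T=manip.grab_frame('top')
c=[(.6579,-.16),(.5741,-.1391),(.5299,-.3036),(.6125,-.3239)]
def tr(x): 
    L=np.array([[.045,.0875],[-.045,.0875],[-.045,-.0875],[.045,-.0875]]);a=x[2]
    return np.c_[L@np.array([[np.cos(a),np.sin(a)],[-np.sin(a),np.cos(a)]])+x[:2],np.full(4,x[3])]
oS=np.array([(299.4,196.4),(323.6,209.4),(361.2,179),(338,168)]);oT=np.array([[386,190],[378,223],[446,241],[453,208]])
s=least_squares(lambda x:np.r_[(proj(S,tr(x))-oS).ravel(),(proj(T,tr(x))-oT).ravel()],[.594,-.232,-.26,.013])
print(s.x,s.fun.round(1))
x=s.x;x[3]=.005
d=np.array([-np.sin(x[2]),np.cos(x[2])]);print('bays',x[:2]+.0425*d,x[:2]-.0425*d)
plan((*(x[:2]-.0425*d),.11,-40))
E
```

```text
[ 0.5956 -0.2337 -0.2695  0.0034] [-0.1 -0.1  0.5  0.3 -0.2  0.3 -1.1 -0.2  0.  -0.6 -1.1  0.3  0.1  1.1
  1.4 -0.3]
bays [ 0.6069 -0.1927] [ 0.5842 -0.2746]
t 9.83 pos [ 0.4224 -0.1584  0.0297] yang -40.1 w 0.462 F [-0.5295  1.3695  6.1058]
[ 0.1025  1.3257 -0.5328] turn -0.0003 rows 5.2
```

Call:
arm_command(
  moves=[
    [-1,[0,0,-0.25],0],
    [-1,[0,0,-0.53],0],
    [-1,[0.05,0.3,-0.53],0],
    [-1,[0.05,0.66,-0.53],0],
    [-1,[0.05,0.66,-0.53],0],
    [-1,[0.05,0.66,-0.53],0],
  ],
)

```text
time: 10.33
tool_pos: [0.5044, -0.2181, 0.1094]
tool_rot: [0.002, 0.907, 0.421, 0.001]
contact_force: [0.1, 0.4, -0.5]
gripper_width: 0.465
grasp_force: 61.0
```

Call:
arm_command(
  moves=[
    [-1,[0.05,0.66,0],0],
    [-1,[0.05,0.66,0],0],
    [-1,[0.05,0.66,0],0],
    [-1,[0.05,0.66,0],0],
    [-1,[0.05,0.66,0],0],
    [-1,[0.05,0.66,0],0],
  ],
)

```text
time: 10.83
tool_pos: [0.5811, -0.2727, 0.1066]
tool_rot: [-0.001, 0.907, 0.422, -0.001]
contact_force: [-0.5, -0.1, 1.0]
gripper_width: 0.462
grasp_force: 61.0
```

```bash
python3 - <<'E'
from meas import *
plan((.5842,-.2746,.037,-40))
E
```

```text
t 10.83 pos [ 0.5811 -0.2727  0.1066] yang -40.1 w 0.462 F [-0.4607 -0.0932  0.9723]
[0.0038 0.0254 0.4642] turn -0.0002 rows 1.7
```

Call:
arm_command(
  moves=[
    [-1,[0,0.025,0.2],0],
    [-1,[0,0.025,0.35],0],
    [-1,[0,0.025,0.42],0],
    [-1,[0,0.025,0.45],0],
    [-1,[0,0.025,0.47],0],
    [-1,[0,0.025,0.47],0],
    [-1,[0,0.025,0.47],0],
  ],
)

```text
time: 11.42
tool_pos: [0.5861, -0.2766, 0.0388]
tool_rot: [0.001, 0.907, 0.422, 0.001]
contact_force: [0.1, 0.6, -0.3]
gripper_width: 0.466
grasp_force: 61.0
```

Call:
arm_command(
  moves=[
    [-1,[0,0,0.015],0],
    [-1,[0,0,0.025],0],
    [-1,[0,0,0.025],0],
    [-1,[0,0,0.025],0],
  ],
)

```text
time: 11.75
tool_pos: [0.5862, -0.2767, 0.0347]
tool_rot: [0.001, 0.907, 0.422, 0.001]
contact_force: [0.6, -0.5, 2.2]
gripper_width: 0.464
grasp_force: 61.3
```

Call:
arm_command(
  moves=[
    [0.15,[0,0,0],0],
    [0.15,[0,0,0],0],
    [0.15,[0,0,0],0],
    [0.15,[0,0,-0.1],0],
    [0.5,[0,0,-0.3],0],
    [0.5,[0,0,-0.55],0],
    [0.5,[0,0,-0.8],0],
    [0.5,[0,0,-0.8],0],
    [0.5,[0,0,-0.8],0],
  ],
)

```text
time: 12.5
tool_pos: [0.5874, -0.2775, 0.159]
tool_rot: [0.004, 0.907, 0.422, 0.002]
contact_force: [-0.3, 0.6, 0.2]
gripper_width: 0.745
grasp_force: 0.0
```

```bash
python3 - <<'E'
from meas import *
plan((.4490,-.012,.155,-40))
E
```

```text
t 12.5 pos [ 0.5874 -0.2775  0.159 ] yang -40.1 w 0.745 F [-0.3244  0.6163  0.1916]
[ 0.7595 -1.846   0.0121] turn -0.0003 rows 7.2
```

Call:
arm_command(
  moves=[
    [0.5,[0.38,-0.92,0],0],
    [0.5,[0.38,-0.92,0],0],
    [0.5,[0.38,-0.92,0],0],
    [0.5,[0.38,-0.92,0],0],
    [0.5,[0.38,-0.92,0],0],
  ],
)

```text
time: 12.92
tool_pos: [0.5133, -0.1396, 0.1512]
tool_rot: [-0.002, 0.906, 0.423, -0.002]
contact_force: [-0.5, 0.0, 0.5]
gripper_width: 0.752
grasp_force: 0.0
```

Call:
arm_command(
  moves=[
    [0.5,[0.38,-0.92,0.02],0],
    [0.5,[0.38,-0.92,0.02],0],
    [0.5,[0.38,-0.92,0.02],0],
    [0.5,[0.38,-0.92,0.02],0],
    [0.5,[0.38,-0.92,0.02],0],
    [0.5,[0.38,-0.92,0.02],0],
  ],
)

```text
time: 13.42
tool_pos: [0.447, -0.0107, 0.1498]
tool_rot: [-0.0, 0.906, 0.423, -0.0]
contact_force: [-0.5, -0.4, 0.4]
gripper_width: 0.751
grasp_force: 0.0
```

```bash
python3 - <<'E'
from meas import *
W=manip.grab_frame('wrist');save(W,'w5.png')
hsv=cv2.cvtColor(W['frame'],cv2.COLOR_RGB2HSV)
for r in manip.search_frame(W,'pot_a'):
    e=np.array(r['extent']);c=(e[:2]+e[2:])/2;print(r['confidence'],e,hsv[int(c[1]),int(c[0])])
print(ext(proj(W,M['pot']+[.449,-.012,0])))
plan((.4490,-.012,.031,-40))
E
```

```text
0.95 [210.5  64.9 286.6 141. ] [142 130 133]
0.88 [429.4 201.3 498.9 265.4] [142 148  67]
0.57 [287.3 200.8 354.3 267.5] [  8 142  88]
[293.3869 198.69   356.7645 267.1411]
t 13.52 pos [ 0.448  -0.0119  0.1504] yang -40.1 w 0.748 F [-0.1226  0.0668  0.3736]
[0.0041 0.0058 0.7963] turn -0.0003 rows 2.9
```

Call:
arm_command(
  moves=[
    [0.4,[0.004,-0.007,0.3],0],
    [0.4,[0.004,-0.007,0.6],0],
    [0.4,[0.004,-0.007,0.795],0],
    [0.4,[0.004,-0.007,0.795],0],
    [0.4,[0.004,-0.007,0.795],0],
    [0.4,[0.004,-0.007,0.795],0],
    [-1,[0.004,-0.007,0.795],0],
    [-1,[0.004,-0.007,0.795],0],
    [-1,[0.004,-0.007,0.795],0],
    [-1,[0.004,-0.007,0.795],0],
    [-1,[0.004,-0.007,0.795],0],
  ],
)

```text
time: 14.43
tool_pos: [0.4502, -0.0108, 0.0349]
tool_rot: [0.002, 0.907, 0.422, 0.003]
contact_force: [-0.8, -1.4, 6.7]
gripper_width: 0.463
grasp_force: 61.0
```

```bash
python3 - <<'E'
from meas import *
plan((.448,-.012,.11,-40),(.6069,-.1927,.11,-40))
E
```

```text
t 14.43 pos [ 0.4502 -0.0108  0.0349] yang -40.1 w 0.463 F [-0.827  -1.4406  6.7463]
[-0.014  -0.0033 -0.5007] turn -0.0002 rows 1.8
[-0.2535  1.5829 -0.4915] turn -0.0002 rows 5.8
```

Call:
arm_command(
  moves=[
    [-1,[0,0,-0.25],0],
    [-1,[0,0,-0.5],0],
    [-1,[-0.12,0.4,-0.5],0],
    [-1,[-0.12,0.79,-0.5],0],
    [-1,[-0.12,0.79,-0.5],0],
    [-1,[-0.12,0.79,-0.5],0],
  ],
)

```text
time: 14.93
tool_pos: [0.5312, -0.1048, 0.1095]
tool_rot: [0.003, 0.907, 0.421, 0.003]
contact_force: [-0.9, 0.1, -0.6]
gripper_width: 0.464
grasp_force: 61.0
```

Call:
arm_command(
  moves=[
    [-1,[-0.12,0.79,0],0],
    [-1,[-0.12,0.79,0],0],
    [-1,[-0.12,0.79,0],0],
    [-1,[-0.12,0.79,0],0],
    [-1,[-0.12,0.79,0],0],
    [-1,[-0.12,0.79,0],0],
  ],
)

```text
time: 15.43
tool_pos: [0.6053, -0.1901, 0.107]
tool_rot: [0.0, 0.907, 0.422, 0.0]
contact_force: [0.2, -0.1, -0.9]
gripper_width: 0.463
grasp_force: 61.1
```

```bash
python3 - <<'E'
from meas import *
plan((.6069,-.1927,.045,-40))
W=manip.grab_frame('wrist');save(W,'w6.png')
E
```

```text
t 15.43 pos [ 0.6053 -0.1901  0.107 ] yang -40.1 w 0.463 F [ 0.17   -0.0991 -0.8765]
[-0.0065  0.0194  0.4132] turn -0.0003 rows 1.5
```

View pics/w6.png

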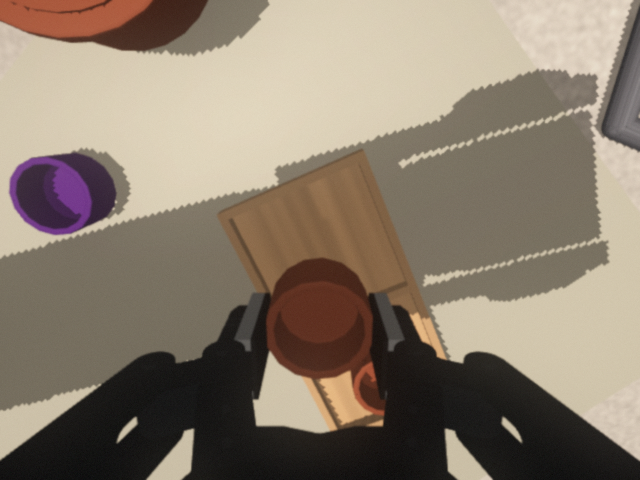

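The held pot is upright over the free upper bay of the tray, and the first pot stands in the lower bay at (375,388).

Call:
arm_command(
  moves=[
    [-1,[-0.006,0.02,0.2],0],
    [-1,[-0.006,0.02,0.33],0],
    [-1,[-0.006,0.02,0.39],0],
    [-1,[-0.006,0.02,0.41],0],
    [-1,[-0.006,0.02,0.42],0],
    [-1,[-0.006,0.02,0.42],0],
    [-1,[-0.006,0.02,0.42],0],
  ],
)

```text
time: 16.07
tool_pos: [0.608, -0.1931, 0.045]
tool_rot: [0.001, 0.907, 0.422, 0.001]
contact_force: [-0.1, -0.5, 0.1]
gripper_width: 0.463
grasp_force: 61.1
```

Call:
arm_command(
  moves=[
    [-1,[0,0,0.012],0],
    [-1,[0,0,0.024],0],
    [-1,[0,0,0.034],0],
    [-1,[0,0,0.034],0],
    [-1,[0,0,0.034],0],
  ],
)

```text
time: 16.48
tool_pos: [0.6077, -0.1932, 0.04]
tool_rot: [0.0, 0.907, 0.422, 0.0]
contact_force: [-3.0, 1.7, 6.6]
gripper_width: 0.462
grasp_force: 61.7
```

Call:
arm_command(
  moves=[
    [0.15,[0,0,0],0],
    [0.15,[0,0,0],0],
    [0.15,[0,0,0],0],
    [0.15,[0,0,-0.1],0],
    [0.3,[0,0,-0.3],0],
    [0.3,[0,0,-0.55],0],
    [0.3,[0,0,-0.8],0],
    [0.3,[0,0,-0.9],0],
    [0.3,[0,0,-0.9],0],
    [0.3,[0,0,-0.9],0],
  ],
)

```text
time: 17.32
tool_pos: [0.6077, -0.1932, 0.175]
tool_rot: [0.001, 0.907, 0.422, 0.001]
contact_force: [-0.3, -0.0, -0.3]
gripper_width: 0.648
grasp_force: 0.0
```

```bash
python3 - <<'E'
from meas import *
plan((.4264,.1647,.17,-40),(.4264,.1647,.17,13.6))
E
```

```text
t 17.32 pos [ 0.6077 -0.1932  0.175 ] yang -40.1 w 0.648 F [-0.3223 -0.0143 -0.342 ]
[ 1.0468 -2.4612  0.0272] turn -0.0003 rows 9.6
[ 1.0468 -2.4612  0.0272] turn -0.1491 rows 7.5
```

Call:
arm_command(
  moves=[
    [0.3,[0.35,-0.82,0],0],
    [0.3,[0.35,-0.82,0],0],
    [0.3,[0.35,-0.82,0],0],
    [0.3,[0.35,-0.82,0],0],
  ],
)

```text
time: 17.65
tool_pos: [0.5425, -0.069, 0.1692]
tool_rot: [-0.003, 0.906, 0.423, -0.003]
contact_force: [-0.1, -0.6, -0.4]
gripper_width: 0.646
grasp_force: 0.0
```

Call:
arm_command(
  moves=[
    [0.3,[0.35,-0.82,0],0],
    [0.3,[0.35,-0.82,0],0],
    [0.3,[0.35,-0.82,0],0],
    [0.3,[0.35,-0.82,0],0],
  ],
)

```text
time: 17.98
tool_pos: [0.4828, 0.0495, 0.1703]
tool_rot: [-0.002, 0.906, 0.424, -0.002]
contact_force: [-0.4, -0.1, -0.9]
gripper_width: 0.653
grasp_force: 0.0
```

Call:
arm_command(
  moves=[
    [0.3,[0.35,-0.82,0.03],-0.149],
    [0.3,[0.35,-0.82,0.03],-0.149],
    [0.3,[0.35,-0.82,0.03],-0.149],
    [0.3,[0.35,-0.82,0.03],-0.149],
    [0.3,[0.35,-0.82,0.03],-0.149],
    [0.3,[0.35,-0.82,0.03],-0.149],
    [0.3,[0.35,-0.82,0.03],-0.149],
    [0.3,[0.35,-0.82,0.03],-0.149],
    [0.3,[0.35,-0.82,0.03],-0.149],
    [0.3,[0.35,-0.82,0.03],-0.149],
  ],
)

```text
time: 18.82
tool_pos: [0.4257, 0.1648, 0.1672]
tool_rot: [-0.001, 0.62, 0.785, -0.001]
contact_force: [0.1, 0.9, -0.5]
gripper_width: 0.65
grasp_force: 0.0
```

```bash
python3 - <<'E'
from meas import *
plan((.4264,.1647,.031,13.6))
W=manip.grab_frame('wrist');save(W,'w7.png')
print(manip.search_frame(W,'shelter'))
hsv=cv2.cvtColor(W['frame'],cv2.COLOR_RGB2HSV)
m=(((hsv[...,0]<14)|(hsv[...,0]>170))&(hsv[...,1]>105)&(hsv[...,2]>40)).astype(np.uint8)
n,l,s,c=cv2.connectedComponentsWithStats(m)
k=min(range(1,n),key=lambda i:np.hypot(*(c[i]-proj(W,[.4264,.1647,.02])[0]))if s[i,4]>500 else 1e9)
r=cv2.minAreaRect(np.argwhere(l==k)[:,::-1].astype(np.float32));print(c[k],r,atz(W,c[k],.02))
L=sorted([tuple(x) for x in cv2.boxPoints(r)]);print(np.array([atz(W,q,.022) for q in cv2.boxPoints(r)]))
E
```

```text
t 18.82 pos [0.4257 0.1648 0.1672] yang 13.4 w 0.65 F [ 0.06    0.9086 -0.5118]
[-0.0017  0.007   0.9081] turn -0.0005 rows 3.3
[{'extent': [294.6, 185.0, 343.0, 275.9], 'confidence': 0.92}]
[321.826  230.8669] ((322.0, 231.0), (92.0, 44.0), 90.0) [0.4256 0.1647 0.02  ]
[[0.4031 0.1938 0.022 ]
 [0.4327 0.2008 0.022 ]
 [0.4499 0.1344 0.022 ]
 [0.418  0.1268 0.022 ]]
```

View pics/w7.png

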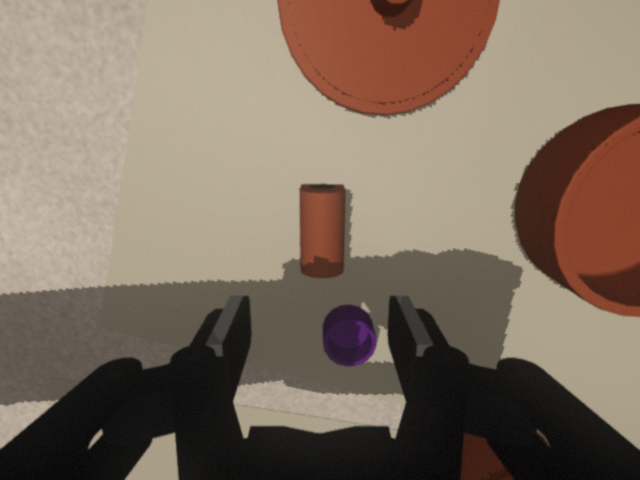

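The wrist picture shows the shelter at (322,231), roof up: rounded ridge shading, an apparent 32 mm width and a dark doorway at the top end (323,187). The purple cup at (348,335) is clear of the fingers.

Call:
arm_command(
  moves=[
    [0.3,[-0.002,0.005,0.27],0],
    [0.3,[-0.002,0.005,0.54],0],
    [0.3,[-0.002,0.005,0.8],0],
    [0.3,[-0.002,0.005,0.91],0],
    [0.3,[-0.002,0.005,0.91],0],
    [0.3,[-0.002,0.005,0.91],0],
    [-1,[-0.002,0.005,0.91],0],
    [-1,[-0.002,0.005,0.91],0],
    [-1,[-0.002,0.005,0.91],0],
    [-1,[-0.002,0.005,0.91],0],
    [-1,[-0.002,0.005,0.91],0],
    [-1,[-0.002,0.005,0.91],0],
  ],
)

```text
time: 19.92
tool_pos: [0.4293, 0.1656, 0.0349]
tool_rot: [0.002, 0.619, 0.786, 0.002]
contact_force: [0.0, -0.0, 6.3]
gripper_width: 0.358
grasp_force: 62.3
```

```bash
python3 - <<'E'
from meas import *
plan((.4257,.1648,.14,13.6),(.6255,.2302,.14,13.6))
E
```

```text
t 19.92 pos [0.4293 0.1656 0.0349] yang 13.5 w 0.358 F [ 0.0365 -0.022   6.2854]
[ 0.0006 -0.0209 -0.701 ] turn -0.0002 rows 2.5
[ 0.1126  1.3761 -0.6938] turn -0.0002 rows 5.0
```

Call:
arm_command(
  moves=[
    [-1,[0,0,-0.25],0],
    [-1,[0,0,-0.5],0],
    [-1,[0,0.1,-0.7],0],
    [-1,[0.055,0.4,-0.7],0],
    [-1,[0.055,0.68,-0.7],0],
    [-1,[0.055,0.68,-0.7],0],
    [-1,[0.055,0.68,-0.7],0],
  ],
)

```text
time: 20.5
tool_pos: [0.5258, 0.1973, 0.1372]
tool_rot: [-0.0, 0.619, 0.786, -0.0]
contact_force: [-1.3, 0.3, -0.7]
gripper_width: 0.355
grasp_force: 61.4
```

Call:
arm_command(
  moves=[
    [-1,[0.055,0.69,0],0],
    [-1,[0.055,0.69,0],0],
    [-1,[0.055,0.69,0],0],
    [-1,[0.055,0.69,0],0],
    [-1,[0.055,0.69,0],0],
    [-1,[0.055,0.69,0],0],
  ],
)

```text
time: 21.0
tool_pos: [0.6214, 0.2289, 0.137]
tool_rot: [-0.001, 0.619, 0.786, -0.001]
contact_force: [-0.2, 0.0, -1.1]
gripper_width: 0.357
grasp_force: 61.4
```

```bash
python3 - <<'E'
from meas import *
plan((.6255,.2302,.05,13.6))
W=manip.grab_frame('wrist');save(W,'w8.png')
print(manip.search_frame(W,'big_jar'),manip.search_frame(W,'shelter'),ext(proj(W,circ(.066,.06)+[.6255,.2302,0])))
E
```

```text
t 21.0 pos [0.6214 0.2289 0.137 ] yang 13.5 w 0.357 F [-0.158   0.0227 -1.1132]
[0.002  0.0296 0.5798] turn -0.0001 rows 2.1
[{'extent': [201.8, 134.0, 443.2, 335.0], 'confidence': 0.58}] [{'extent': [273.4, 231.7, 365.2, 416.9], 'confidence': 0.74}] [208.7424 141.2696 452.1345 369.0865]
```

View pics/w8.png

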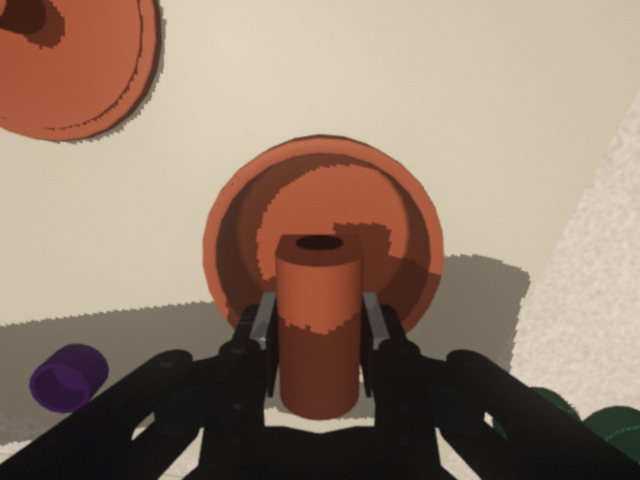

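The shelter is held roof up (doorway at (318,243)) over the open mouth. The jar's rim spans columns 204–443 with its top at row 135.

Call:
arm_command(
  moves=[
    [-1,[0.015,0.015,0],0],
    [-1,[0.015,0.015,0.2],0],
    [-1,[0.015,0.015,0.4],0],
    [-1,[0.015,0.015,0.5],0],
    [-1,[0.015,0.015,0.55],0],
    [-1,[0.015,0.015,0.58],0],
    [-1,[0.015,0.015,0.58],0],
    [-1,[0.015,0.015,0.58],0],
  ],
)

```text
time: 21.82
tool_pos: [0.6256, 0.2323, 0.0516]
tool_rot: [0.001, 0.619, 0.786, 0.001]
contact_force: [0.2, -0.3, 0.4]
gripper_width: 0.357
grasp_force: 61.5
```

Call:
arm_command(
  moves=[
    [-1,[0,0,0.02],0],
    [-1,[0,0,0.035],0],
    [-1,[0,0,0.05],0],
    [-1,[0,0,0.055],0],
    [-1,[0,0,0.055],0],
  ],
)

```text
time: 22.23
tool_pos: [0.6251, 0.2321, 0.0429]
tool_rot: [0.0, 0.619, 0.786, 0.0]
contact_force: [-1.0, -0.1, 3.0]
gripper_width: 0.362
grasp_force: 61.8
```

Call:
arm_command(
  moves=[
    [0,[0,0,0],0],
    [0,[0,0,0],0],
    [0,[0,0,0],0],
    [0,[0,0,0],0],
    [0,[0,0,-0.2],0],
    [0,[0,0,-0.45],0],
    [0.3,[0,0,-0.7],0],
    [0.5,[0,0,-0.95],0],
    [0.5,[0,0,-0.95],0],
    [0.5,[0,0,-0.95],0],
  ],
)

```text
time: 23.07
tool_pos: [0.6267, 0.2325, 0.1889]
tool_rot: [0.002, 0.619, 0.786, 0.003]
contact_force: [-1.1, -1.7, -0.3]
gripper_width: 0.749
grasp_force: 0.0
```

```bash
python3 - <<'E'
from meas import *
W=manip.grab_frame('wrist');save(W,'w9.png')
b=manip.search_frame(W,'big_jar');print(b,ext(proj(W,circ(.066,.06)+[.6235,.2315,0])))
if b: print(fit(circ(.066,.06),[(W,np.array(b[0]['extent']))],np.array([.6235,.2315,0])))
plan((.433,.319,.19,13.6))
E
```

```text
[{'extent': [212.8, 133.5, 406.1, 323.0], 'confidence': 0.76}] [216.9697 137.8909 413.0885 325.2802]
(array([ 0.6194,  0.2326, -0.0017]), np.float64(1.3685179040135722))
t 23.17 pos [0.6241 0.2318 0.1835] yang 13.5 w 0.749 F [-0.9272  0.502  -1.3198]
[ 0.8632 -1.1025 -0.0416] turn -0.0002 rows 5.0
```

View pics/w9.png

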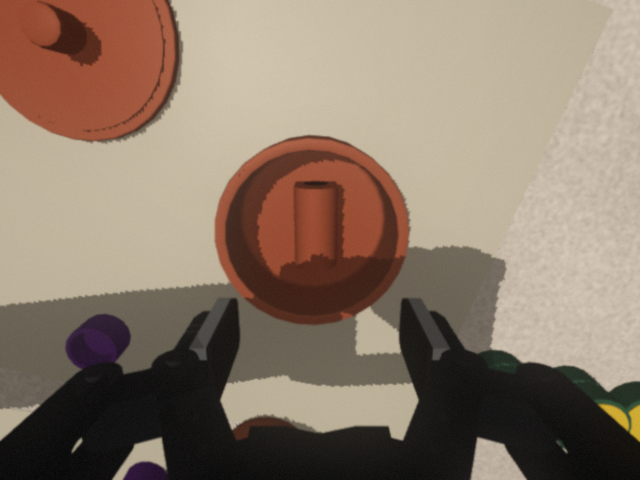

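The shelter stands upright on the jar floor at (317,225). The rim spans 215–410 by 135–324, so the jar centre is about (0.622, 0.232). Next is the big lid.

Call:
arm_command(
  moves=[
    [0.3,[0.43,-0.55,0],0],
    [0.3,[0.43,-0.55,0],0],
    [0.3,[0.43,-0.55,0],0],
    [0.3,[0.43,-0.55,0],0],
  ],
)

```text
time: 23.5
tool_pos: [0.5244, 0.2765, 0.1809]
tool_rot: [-0.002, 0.617, 0.787, -0.003]
contact_force: [0.9, 0.4, -0.5]
gripper_width: 0.652
grasp_force: 0.0
```

Call:
arm_command(
  moves=[
    [0.3,[0.43,-0.55,0],0],
    [0.3,[0.43,-0.55,0],0],
    [0.3,[0.43,-0.55,0],0],
    [0.3,[0.43,-0.55,0],0],
    [0.3,[0.43,-0.55,0],0],
    [0.3,[0.43,-0.55,0],0],
  ],
)

```text
time: 24.0
tool_pos: [0.4345, 0.3182, 0.1835]
tool_rot: [0.0, 0.619, 0.785, -0.001]
contact_force: [-0.0, -0.3, -0.3]
gripper_width: 0.652
grasp_force: 0.0
```

```bash
python3 - <<'E'
from meas import *
W=manip.grab_frame('wrist');save(W,'w10.png')
b=manip.search_frame(W,'big_lid');print(b)
disc=np.r_[circ(.07,0),circ(.07,.01)]
if b: print(fit(disc,[(W,np.array(b[0]['extent']))],np.array([.433,.319,0])),ext(proj(W,disc+[.433,.319,0])))
plan((.433,.319,.043,13.6))
E
```

```text
[{'extent': [228.7, 126.4, 410.7, 300.5], 'confidence': 0.77}]
(array([0.4326, 0.32  , 0.0032]), np.float64(0.7267220090831756)) [230.496  127.19   409.196  300.6455]
t 24.1 pos [0.435  0.3181 0.184 ] yang 13.5 w 0.654 F [ 0.3947  0.6261 -0.4892]
[ 0.0094 -0.0114  0.9399] turn -0.0004 rows 3.4
```

Consistent with the earlier fit (0.433, 0.319). Gripping the knob and lifting.

Call:
arm_command(
  moves=[
    [0.3,[0.01,-0.01,0.27],0],
    [0.3,[0.01,-0.01,0.54],0],
    [0.3,[0.01,-0.01,0.8],0],
    [0.3,[0.01,-0.01,0.93],0],
    [0.3,[0.01,-0.01,0.93],0],
    [0.3,[0.01,-0.01,0.93],0],
    [-1,[0.01,-0.01,0.93],0],
    [-1,[0.01,-0.01,0.93],0],
    [-1,[0.01,-0.01,0.93],0],
    [-1,[0.01,-0.01,0.93],0],
    [-1,[0.01,-0.01,0.93],0],
    [-1,[0.01,-0.01,0.93],0],
    [-1,[0.01,-0.01,0.93],0],
  ],
)

```text
time: 25.18
tool_pos: [0.4342, 0.3208, 0.0479]
tool_rot: [0.001, 0.619, 0.786, 0.002]
contact_force: [0.2, -0.9, 6.0]
gripper_width: 0.281
grasp_force: 59.0
```

Call:
arm_command(
  moves=[
    [-1,[0,0,-0.1],0],
    [-1,[0,0,-0.3],0],
    [-1,[0,0,-0.55],0],
    [-1,[0,0,-0.8],0],
    [-1,[0,0,-0.8],0],
    [-1,[0,0,-0.8],0],
    [-1,[0,0,-0.8],0],
  ],
)

```text
time: 25.77
tool_pos: [0.4317, 0.3196, 0.1645]
tool_rot: [-0.0, 0.619, 0.786, -0.0]
contact_force: [-1.1, -0.7, -2.3]
gripper_width: 0.282
grasp_force: 59.7
```

```bash
python3 - <<'E'
from meas import *
plan((.6225,.232,.165,13.6))
E
```

```text
t 25.77 pos [0.4317 0.3196 0.1645] yang 13.6 w 0.282 F [-1.1096 -0.7399 -2.2512]
[-0.8662  1.0999 -0.0036] turn -0.0001 rows 5.0
```

Call:
arm_command(
  moves=[
    [-1,[-0.1,0.13,0],0],
    [-1,[-0.26,0.33,0],0],
    [-1,[-0.43,0.55,0],0],
    [-1,[-0.43,0.55,0],0],
  ],
)

```text
time: 26.1
tool_pos: [0.5312, 0.2731, 0.1623]
tool_rot: [0.001, 0.62, 0.784, -0.001]
contact_force: [-0.3, -0.4, -1.5]
gripper_width: 0.277
grasp_force: 60.1
```

Call:
arm_command(
  moves=[
    [-1,[-0.16,0.2,0],0],
    [-1,[-0.3,0.38,0],0],
    [-1,[-0.4,0.51,0],0],
    [-1,[-0.43,0.55,0],0],
    [-1,[-0.43,0.55,0],0],
    [-1,[-0.43,0.55,0],0],
    [-1,[-0.43,0.55,0],0],
  ],
)

```text
time: 26.68
tool_pos: [0.621, 0.2336, 0.1634]
tool_rot: [-0.001, 0.618, 0.786, -0.001]
contact_force: [-0.2, -0.2, -2.9]
gripper_width: 0.277
grasp_force: 60.2
```

```bash
python3 - <<'E'
from meas import *
plan((.6225,.232,.115,13.6))
S=manip.grab_frame('side')
a=cv2.resize(S['frame'][210:345,160:340],(800,600),interpolation=2)
cv2.imwrite('pics/l3.png',a[:,:,::-1])
E
```

```text
t 26.68 pos [0.621  0.2336 0.1634] yang 13.6 w 0.277 F [-0.171  -0.1509 -2.864 ]
[-0.0129  0.0084  0.3224] turn -0.0 rows 1.2
```

View pics/l3.png

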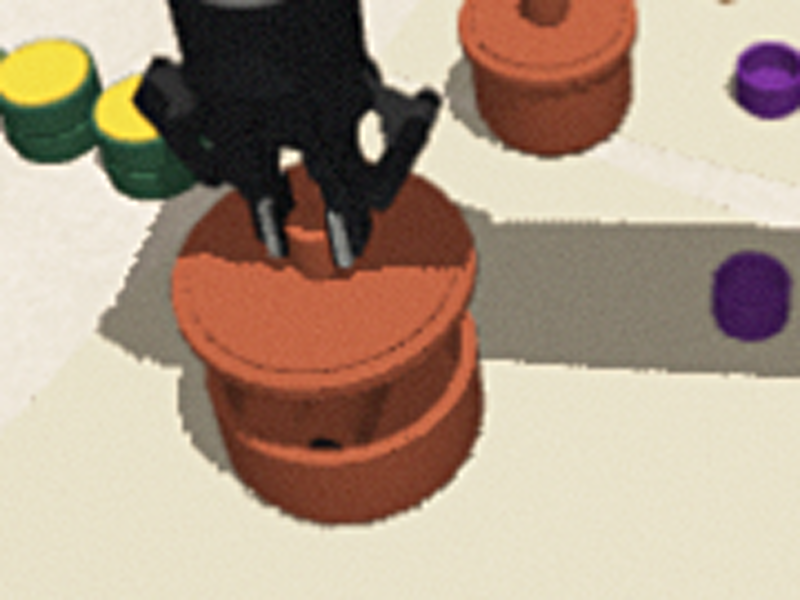

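The lid is level above the big jar, with the shelter doorway visible beneath it at (325,443) in the crop. Lowering.

Call:
arm_command(
  moves=[
    [-1,[-0.01,0.008,0.12],0],
    [-1,[-0.01,0.008,0.22],0],
    [-1,[-0.01,0.008,0.28],0],
    [-1,[-0.01,0.008,0.32],0],
    [-1,[-0.01,0.008,0.33],0],
    [-1,[-0.01,0.008,0.33],0],
    [-1,[-0.01,0.008,0.33],0],
  ],
)

```text
time: 27.32
tool_pos: [0.6246, 0.2321, 0.116]
tool_rot: [0.0, 0.619, 0.786, 0.0]
contact_force: [-1.1, -0.3, -2.3]
gripper_width: 0.274
grasp_force: 60.2
```

Call:
arm_command(
  moves=[
    [-1,[0,-0.012,0.015],0],
    [-1,[0,-0.012,0.03],0],
    [-1,[0,-0.012,0.045],0],
    [-1,[0,-0.012,0.055],0],
    [-1,[0,-0.012,0.055],0],
    [-1,[0,-0.012,0.055],0],
  ],
)

```text
time: 27.82
tool_pos: [0.6227, 0.2315, 0.108]
tool_rot: [0.0, 0.619, 0.786, 0.0]
contact_force: [-3.0, -0.4, 2.5]
gripper_width: 0.28
grasp_force: 60.8
```

Call:
arm_command(
  moves=[
    [0.1,[0,0,0],0],
    [0.1,[0,0,0],0],
    [0.1,[0,0,0],0],
    [0.1,[0,0,0],0],
    [0.3,[0,0,-0.2],0],
    [0.3,[0,0,-0.45],0],
    [0.3,[0,0,-0.7],0],
    [0.3,[0,0,-0.95],0],
    [0.3,[0,0,-0.95],0],
  ],
)

```text
time: 28.57
tool_pos: [0.6265, 0.2325, 0.261]
tool_rot: [0.005, 0.619, 0.786, 0.007]
contact_force: [0.5, 0.6, 1.8]
gripper_width: 0.65
grasp_force: 0.0
```

Call:
arm_command(
  moves=[
    [0.3,[-0.2,-0.9,0],0],
    [0.3,[-0.2,-0.9,0],0],
    [0.3,[-0.2,-0.9,0],0],
    [0.3,[-0.2,-0.9,0],0],
    [0.3,[-0.2,-0.9,0],0],
  ],
)

```text
time: 28.98
tool_pos: [0.496, 0.1698, 0.2492]
tool_rot: [-0.0, 0.619, 0.785, -0.0]
contact_force: [0.6, 0.5, 0.2]
gripper_width: 0.653
grasp_force: 0.0
```

Call:
arm_command(
  moves=[
    [0.3,[-0.9,-0.3,0],0],
    [0.3,[-0.9,-0.3,0],0],
    [0.3,[-0.9,-0.3,0],0],
    [0.3,[-0.9,-0.3,0],0],
    [0.3,[-0.9,-0.3,0],0],
    [0.3,[-0.9,-0.3,0],0],
  ],
)

```text
time: 29.48
tool_pos: [0.4872, 0.0284, 0.2501]
tool_rot: [0.0, 0.62, 0.785, 0.001]
contact_force: [-0.7, 0.1, 0.1]
gripper_width: 0.652
grasp_force: 0.0
```

```bash
python3 - <<'E'
from meas import *
S=manip.grab_frame('side');T=manip.grab_frame('top')
for n,p in(('S',S),('T',T)):
    f=p['frame'].copy()
    for m,x,c in(('big_lid',[.6225,.232,.06],0),('small_lid',[.635,-.0145,.06],0),('pot',[.6069,-.1927,.005],0),('pot',[.5842,-.2746,.005],0)):
        r={'big_lid':.07,'small_lid':.051,'pot':.021}[m];z={'pot':.026}.get(m,.01)
        for q in proj(p,circ(r,z,16)+x): f[int(round(q[1])),int(round(q[0]))]=(0,255,0)
    globals()['f'+n]=f
a=np.hstack([cv2.resize(fS[150:340,180:380],(400,380),interpolation=0),cv2.resize(fT[150:320,180:480],(400,380*0+227),interpolation=0)[:227] if 0 else cv2.resize(fT[140:310,190:460],(400,380),interpolation=0)])
cv2.imwrite('pics/end.png',a[:,:,::-1])
for n,p in(('S',S),('T',T)):
  for k in('big_lid','small_lid','pot_a'): print(n,k,[(np.round(r['extent']),round(r['confidence'],2)) for r in manip.search_frame(p,k)])
E
```

```text
S big_lid [(array([207., 258., 271., 316.]), 0.86), (array([300., 169., 361., 209.]), 0.52)]
S small_lid [(array([262., 200., 301., 227.]), 0.9)]
S pot_a [(array([328., 218., 341., 240.]), 0.81), (array([334., 166., 345., 186.]), 0.69), (array([322., 266., 338., 284.]), 0.69), (array([315., 182., 329., 197.]), 0.68)]
T big_lid [(array([195., 169., 253., 225.]), 0.88)]
T small_lid [(array([311., 171., 352., 206.]), 0.66)]
T pot_a [(array([343., 235., 361., 253.]), 0.81), (array([279., 256., 295., 275.]), 0.7), (array([427., 207., 446., 223.]), 0.62), (array([393., 200., 411., 218.]), 0.56)]
```

View pics/end.png

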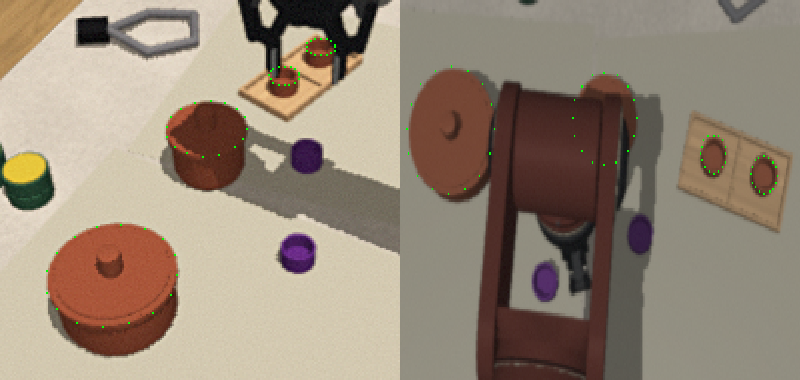

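```bash
python3 - <<'E'
from meas import *
S=manip.grab_frame('side');T=manip.grab_frame('top')
A=np.array
lid=np.r_[circ(.07,0),circ(.07,.01),circ(.013,.042)]
print('pred jar a',ext(proj(T,M['big_jar']+[.6225,.232,0])),ext(proj(S,M['big_jar']+[.6225,.232,0])))
print('pred jar b',ext(proj(T,M['big_jar']+[.6264,.2292,0])),ext(proj(S,M['big_jar']+[.6264,.2292,0])))
print('jar nets',fit(M['big_jar'],[(T,A([197.,174,257,229])),(S,A([203.,265,270,329]))],[.6225,.232,0]))
print('lid nets',fit(lid,[(T,A([195.,169,253,225])),(S,A([207.,258,271,316]))],[.6225,.232,.06]))
# edge-based: red mask extents of lid+jar now
for p,u in((S,(240,300)),(T,(210,210))):
    hsv=cv2.cvtColor(p['frame'],cv2.COLOR_RGB2HSV)
    m=(((hsv[...,0]<14)|(hsv[...,0]>170))&(hsv[...,1]>105)&(hsv[...,2]>40)).astype(np.uint8)
    n,l,s,c=cv2.connectedComponentsWithStats(m,connectivity=4);k=l[u[1],u[0]];x,y,w,h,a=s[k]
    print('now',x,y,x+w-1,y+h-1)
    for q in range(y,y+h,6):
        xs=np.where(l[q]==k)[0];print((q,xs.min(),xs.max()),end=' ')
    print()
print('lid pred',ext(proj(S,lid+[.6225,.232,.06])),ext(proj(T,lid+[.6225,.232,.06])))
E
```

```text
pred jar a [196.5767 171.9702 255.262  230.5752] [205.4632 265.8752 269.3827 330.613 ]
pred jar b [197.8204 170.4205 256.4211 229.0425] [204.6699 264.4908 268.4385 328.9705]
jar nets (array([0.6242, 0.2297, 0.0007]), np.float64(2.8079510988890206))
lid nets (array([0.6197, 0.2283, 0.0659]), np.float64(2.838698909787354))
now 204 262 268 327
(262, np.int64(232), np.int64(246)) (268, np.int64(217), np.int64(260)) (274, np.int64(210), np.int64(265)) (280, np.int64(206), np.int64(267)) (286, np.int64(204), np.int64(268)) (292, np.int64(204), np.int64(267)) (298, np.int64(205), np.int64(267)) (304, np.int64(208), np.int64(267)) (310, np.int64(211), np.int64(265)) (316, np.int64(214), np.int64(261)) (322, np.int64(219), np.int64(254)) 
now 196 171 252 228
(171, np.int64(220), np.int64(230)) (177, np.int64(207), np.int64(244)) (183, np.int64(202), np.int64(249)) (189, np.int64(198), np.int64(252)) (195, np.int64(197), np.int64(250)) (201, np.int64(196), np.int64(249)) (207, np.int64(197), np.int64(248)) (213, np.int64(200), np.int64(248)) (219, np.int64(205), np.int64(248)) (225, np.int64(215), np.int64(242)) 
lid pred [202.6854 261.5882 268.9641 316.1134] [193.7733 169.0345 253.1881 227.1664]
```

Lid and jar agree within about 5 mm, inside the 12 mm tolerance. The gripper is clear of everything, so I'm handing in.

```bash
python3 -c "
from plant import manip
print(manip.job_done())"
```

```text
the job is handed in; nothing more can be done
None
```

I handed the job in at about 30 s of the 112 s: by the camera checks the shelter is in the big jar, both lids are centred within about 5 mm and one pot stands in each bay; I kept clear of the tall jars but did not re-measure them, and no verdict came back.

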